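# Show the orange-nosed sash stop to the inspection camera

## Robot

A 7-joint arm with a two-finger parallel gripper is mounted at the origin on the work surface. World frame = base frame: x ahead of the robot, y to its left, z up, the work surface at z = 0. Lengths are in m, angles in rad, forces in N, time in s.
With the tool pointing down it reaches from about 0.425 to 0.925 m from the base axis. Payload 6.8 kg.
Tool frame: the origin (TCP) lies midway between the tips of the shut fingers; the grasp point (between the pads) lies 19 mm behind it; z points along the fingers, y is the line along which they close (so a half turn about z gives the same grasp; the last joint's range is limited). The gripper opens to 85 mm and grips with 20 to 120 N. Pads are 22 mm wide; open, the fingers measure 114 mm over their backs; the gripper's body (76 mm by 85 mm) begins 54 mm behind the grasp point. The pads swing forward as they close: fully open they stand 13 mm farther back than shut.
Start: joints at [-1.438, 0.477, 0.022, 1.555, -0.011, 1.109, -0.083], TCP at [0.161, 0.656, 0.231] pointing down, gripper open.
Joint ranges: [-2.96, 2.96], [-0.34, 2.1], [-1.41, 1.46], [0.24, 2.44], [-1.37, 4.51], [0.17, 1.92], [-2.96, 2.96]. Speed limits (rad/s): [2.39, 2.39, 3.14, 3.14, 3.14, 3.14, 3.14].

## Interface

Orientations are given as a rotation vector (axis times angle).
In Python, from station import readout, viewer, r gives the robot as it stands.
- The arm moves only by the tool send_rows, never from a script. Its argument "plan" is text: rows parted by semicolons, each of 7 numbers parted by spaces: the shift along the world's x, y, z in units of 50 mm (1.0 is 50 mm), then the turn, a rotation vector about the world's x, y, z in units of 10 degrees (1.0 is 10 degrees), then the opening, from 0 (shut) to 1 (fully open). In form: tx ty tz wx wy wz gripper; .... A call has 1 to 10 rows; each row shifts and turns the commanded pose from where the row before left it; what a row does not reach is not made up. A row lasts 1/8 s, in which the tool goes at most 62.5 mm and 10.7 degrees, less where a joint would pass 70% of its speed; a pose out of reach is approached as far as the arm can. A call is refused whole if a number of a shift passes 1 or a number of a turn 1, either way. A call with a gripper value outside its range is refused whole. The fingers move at their own pace and stop on an object; "squeeze" is the grip in N (left out, the last holds). Time passes only in rows, so rows that do not move let the fingers close. It gives the time, the measured TCP pose, the force, the opening and the grip force at its end, in the units of the state.
- readout.state(): the state, without advancing time (a new reading comes with each control period).
- viewer.grab_frame(name): name is "scene" or "top" or "wrist"; returns a dict with "img" (480x640x3 uint8, blue, green, red), "range_z" (480x640 float32, m along the optical axis (not along the pixel's ray), 0 where there is no reading), "fx", "fy", "cx", "cy" (pixels), "origin" and "orientation" of the camera in the world; the wrist camera has in their place "tool_from_camera" (4x4, takes a point from camera to tool coordinates, whose origin is the TCP and whose axes are the flange's). Camera axes: x right, y up, looking along -z (the intrinsics and any distortion apply to the point x, -y, -z); pixel columns grow to the right and rows downward; lengths in m; the calibration is good to about 2 mm. A picture is of the moment at which its call begins: read the wrist's pose just before it.
- r.close_job(): hands the job in; it is judged then, once.
The state is a dict: "time_s": time; "qpos": joint angles; "joint_velocities": joint speeds; "tau": joint torques, N m; "eef_pos": TCP position; "orientation": TCP orientation; "wrist_force": force on the tool from outside, world axes, zero at the start; "ft_torque": the same for the moment, N m; "finger_gap": opening from 0.0 (shut) to 1.0 (fully open); "grasp_force": force on a finger pad.
Only numpy, scipy, OpenCV 4.12 (cv2) and the standard library are available. Lean on these libraries where they do the work, as an engineer would, in place of code of your own. Each camera call takes 0.05 s, during which the arm holds its last target. There are 200 camera calls.

## Task

Slide the hardwood hatch of the hardware tray fully open, then turn the red turnbutton a quarter turn square across in front of the hatch's edge so that it cannot run shut. Then take the orange-nosed steel sash stop out of the tray and hold it still in the air before the inspection camera: its middle straight above the centre of the yellow ring and at the height of the lens, level and right side up, with the orange nose pointing straight at the lens. Finish while still holding it there, gripped; leave the hatch open and secured, the two black-nosed stops in the tray, and the other things on the counter where they are.

Things in the scene. Friction and masses are not known exactly. Their poses are not given: they have to be found in the camera images.
- tray_unit: wooden hardware tray unit, fixed to the counter, 200 (x) x 460 (y) x 45 high. Origin: centre of the underside; y along its length. The recess is 120 (x) x 200 (y), from y -210 to -10 on the unit's axes, its floor 10 above the counter, its rim 45 above the counter; the other half (y over -10) is a solid deck where the open hatch parks.
- hatch (a joint): dark hardwood hatch, 140 (x) x 210 (y) x 10 thick, that slides along the unit's +y on top of the unit (top face 56 above the counter). 0 = shut over the recess, 0.23 m = fully open, at its end stop. Starts partly open; slides with about 2 N and stays where it is left.
- hatch_grip (a point): middle of the brass grip bar that stands upright on the hatch's centre: 44 long (along the unit's x), 14 thick (along y), 26 high; this point is 74 above the counter, 8 below the bar's top. Moves with the hatch.
- turnbutton (a joint): red turnbutton, a flat blade 14 wide and 8 thick on a vertical pivot on the unit's near side. At 0 (start -0.3 to 0.05) the blade points along the unit's -y, clear of the hatch; positive is anticlockwise from above; at 1.57 rad (end stop) it points along the unit's +x, across before the open hatch's edge. 0.03 N m friction: stays where left. Open the hatch first.
- button_post (a point): a round upright red post, 12 diameter and 22 high, on the free end of the turnbutton, 42 from the pivot, to pinch or push; this point is on its axis, 69 above the counter, 8 below its top (the blade's top face is 14 below this point).
- button_pivot (a point): point on the turnbutton's vertical pivot axis, at the height of point button_post (69 above the counter); the axes are the unit's.
- tray_middle (a point): centre of the recess's floor, axes of the unit.
- orange_stop: steel sash stop: a bar 54 long x 18 wide x 22 high with a round orange nose (16 diameter, 12 long) on one end, about 160 g (varies). Origin: middle of the underside (bar x -32 to +22, nose to +34); x points to the nose, z up. Lies flat in the tray, nose roughly to the unit's +x. This is the one to show.
- orange_stop_mid (a point): middle of the orange-nosed stop, 11 above its underside, axes of the stop; this is the point to bring to the view point.
- orange_stop_nose (a point): tip of the orange nose, 34 from the middle.
- black_stop_a: steel sash stop: a bar 54 long x 18 wide x 22 high with a round black nose (16 diameter, 12 long) on one end, about 160 g (varies). Origin: middle of the underside (bar x -32 to +22, nose to +34); x points to the nose, z up. Lies flat in the tray, nose roughly to the unit's +x. Stays in the tray. The three stops lie about 54 apart along the unit's y, in any order.
- black_stop_b: steel sash stop: a bar 54 long x 18 wide x 22 high with a round black nose (16 diameter, 12 long) on one end, about 160 g (varies). Origin: middle of the underside (bar x -32 to +22, nose to +34); x points to the nose, z up. Lies flat in the tray, nose roughly to the unit's +x. Stays in the tray.
- camera_stand: inspection camera on a stand fixed to the counter: grey base plate 310 x 100 x 8, a steel post and an aluminium camera with a black lens. Origin: underside of the plate, near the post. The lens looks level along the stand's -x, 220 above the counter; its front is at x -61. A yellow ring, 64 diameter, is painted on the plate at x -200.
- view_point (a point): where the stop's middle has to be: straight above the centre of the yellow ring, on the lens axis, 220 above the counter, 139 before the lens front; axes of the stand (x points from here to the lens). The stop's x has to point along this x.
- suction_lifter: blue suction lifter, 100 diameter cup, 110 wide handle, 78 high; origin under its centre. Bystander.
- fanlight_catch: copper fanlight catch, 74 x 28 x 28; origin under its centre. Bystander.
- roller_assembly: white roller wheel in a steel bracket, 60 x 30 x 47 high; origin under its centre. Bystander.
- glass_coaster: green glass coaster sample, 96 diameter, 8 thick; origin under its centre. Bystander.
- screwdriver: screwdriver lying flat. Bystander.
Mind the look-alikes: they are no part of the job. Leave any green, pink or purple look-alike of the black_stop_a alone.

How it is judged:
By the outcome, as a careful person would: the job done as asked, in the order asked, and still so for the second after the job is handed in, while the arm keeps its last pose, push and grip.
It also fails if it takes over 51 s, if anything falls off the work surface, if the arm or the gripper's body presses on something with over 40 N, if the wrist force passes 120 N, or if a joint passes its speed limit or range.

## Working session

There is one attempt and no reset: what is moved stays moved. The work goes in short steps, Python scripts to look and compute and a tool call to move; the robot and the scene stay as the last step left them, time stands still between calls to the robot, and variables do not carry over. Pictures are saved under pics/ and viewed, at most 10 in all, crops included, and the job is handed in when it is done.

Besides the shell and the picture viewer there is one more tool, called by a JSON object that holds its "fn" and its "kwargs". send_rows: Moves the arm, as the interface text tells. Its arguments: {"type":"object","properties":{"plan":{"type":"string"},"squeeze":{"type":"number"}},"required":["plan"]}

```bash
mkdir -p pics; ls; cat > h.py <<'E'
import numpy as np, cv2
from scipy.spatial.transform import Rotation as R
from station import readout, viewer, r
def cam(name):
    s=readout.state(); f=viewer.grab_frame(name)
    if 'origin' in f:
        o=np.array(f['origin']); q=np.array(f['orientation'])
        M=q if q.shape==(3,3) else (R.from_rotvec(q).as_matrix() if q.size==3 else R.from_quat(q).as_matrix())
    else:
        T=np.eye(4); T[:3,:3]=R.from_rotvec(s['orientation']).as_matrix(); T[:3,3]=s['eef_pos']
        T=T@np.array(f['tool_from_camera']); o=T[:3,3]; M=T[:3,:3]
    return f,o,M
def pts(f,o,M):
    v,u=np.mgrid[0:480,0:640]; d=f['range_z']
    c=np.stack([(u-f['cx'])/f['fx']*d,-(v-f['cy'])/f['fy']*d,-d],-1)
    return c@M.T+o
def ray(f,o,M,u,v,z):
    d=M@np.array([(u-f['cx'])/f['fx'],-(v-f['cy'])/f['fy'],-1]); return o+d*(z-o[2])/d[2]
E
python3 - <<'E'
from h import *
print(readout.state())
for n in ('top','scene'):
    f,o,M=cam(n); print(n,{k:v for k,v in f.items() if k not in('img','range_z')},(f['range_z']>0).mean())
    cv2.imwrite(f'pics/{n}0.png',f['img'])
E
```

```text
pics
{'time_s': 0.0, 'qpos': array([-1.43810187,  0.47779454,  0.0223407 ,  1.55643163, -0.01151072,
        1.10930686, -0.08309461]), 'joint_velocities': array([ 2.57942286e-04,  1.35632866e-03,  7.97319993e-04, -2.02451248e-04,
       -6.77609735e-04,  2.49474084e-03,  4.43191594e-05]), 'tau': array([ 3.91505546e-04, -5.96460915e+01,  1.60828907e+00, -2.81184393e+01,
        1.24962162e-02,  9.56849341e-03, -1.29400439e-05]), 'eef_pos': array([0.16084201, 0.65495507, 0.23033783]), 'orientation': array([-3.77281010e-01, -3.11876142e+00,  2.84293473e-03]), 'wrist_force': array([ 0.94487566,  0.16475961, -0.0490734 ]), 'ft_torque': array([ 0.04587405, -0.04834768,  0.00820482]), 'grasp_force': 0.0, 'finger_gap': 1.0039371746398658}
top {'fx': 602.0994410695264, 'fy': 602.0994410695264, 'cx': 321.08900227103953, 'cy': 238.2569256560851, 'origin': array([ 0.3186639 , -0.02401233,  1.60179009]), 'orientation': array([ 0.11361694, -0.13171846, -1.53983169])} 0.9962565104166666
scene {'fx': 542.6505822659718, 'fy': 542.6505822659718, 'cx': 322.9074104555505, 'cy': 236.00243252188187, 'origin': array([ 1.47189341, -0.80423064,  1.25008013]), 'orientation': array([0.77355173, 0.35532089, 0.78026079])} 0.9930696614583333
```

View pics/top0.png

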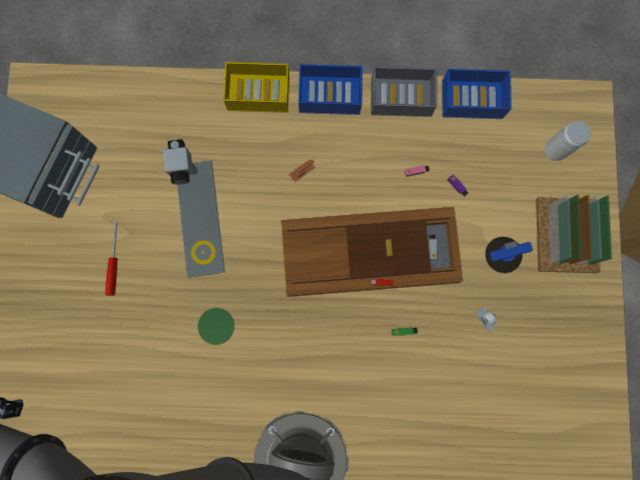

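View pics/scene0.png

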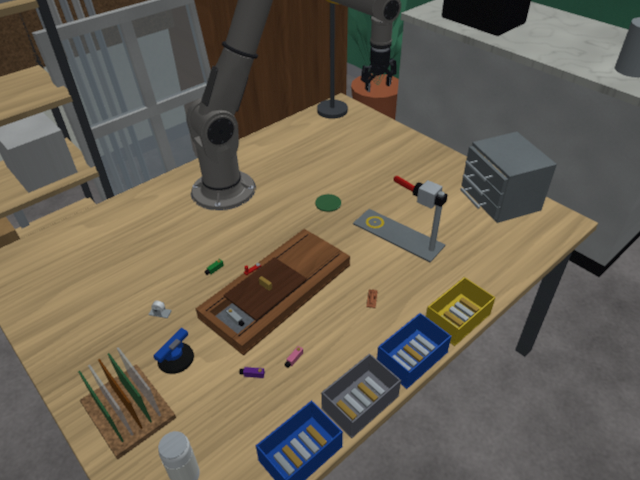

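The top view shows the tray unit from (285,220) to (460,295). The hatch is partly open with its grip bar at (389,247), the red turnbutton is at (382,282), the stand's ring is at (203,252) and the lens is near (178,177). The green, pink and purple look-alikes are outside the tray. The scene view agrees.

```bash
python3 - <<'E'
from h import *
f,o,M=cam('top'); P=pts(f,o,M); hsv=cv2.cvtColor(f['img'],cv2.COLOR_BGR2HSV)
def blob(n,lo,hi,box,z):
    m=cv2.inRange(hsv,lo,hi); k=np.zeros_like(m); x0,y0,x1,y1=box; k[y0:y1,x0:x1]=m[y0:y1,x0:x1]
    v,u=np.nonzero(k); (c,s,a)=cv2.minAreaRect(np.c_[u,v].astype(np.float32))
    print(n,len(u),'c',np.round(c,1),np.round(s,1),round(a,1),'mean->',ray(f,o,M,u.mean(),v.mean(),z).round(4),'rect->',ray(f,o,M,*c,z).round(4),'depthz',np.median(P[v,u,2]).round(3))
    return u,v
blob('grip',(18,100,90),(35,255,255),(380,232,400,262),.082)
blob('ring',(24,150,120),(35,255,255),(185,235,220,270),.008)
u,v=blob('red',(0,180,120),(6,255,255),(365,270,400,295),.055)
print(u.min(),u.max(),v[u<378].mean(),v[u>390].mean(), P[v,u,2].max())
# plate of stand (gray) by height
z=P[...,2]
for n,(a,b),box in (('plate',(.004,.013),(170,150,235,285)),('unit',(.03,.07),(270,195,470,305))):
    k=np.zeros((480,640),np.uint8); x0,y0,x1,y1=box; k[y0:y1,x0:x1]=((z>a)&(z<b))[y0:y1,x0:x1]
    if n=='plate': k&=(hsv[...,1]<70).astype(np.uint8)
    v,u=np.nonzero(k); Q=P[v,u,:2].astype(np.float32)
    print(n,len(u),cv2.minAreaRect(Q))
# camera body
k=np.zeros((480,640),bool); k[130:195,155:200]=z[130:195,155:200]>.19
v,u=np.nonzero(k); print('cam',cv2.minAreaRect(P[v,u,:2].astype(np.float32)),P[v,u,2].max())
E
```

```text
grip 95 c [388.6 247. ] [16.3  5.7] 84.8 mean-> [ 0.5412 -0.2115  0.082 ] rect-> [ 0.5414 -0.2114  0.082 ] depthz 0.08
ring 217 c [203. 252.] [22. 22.] 90.0 mean-> [0.525  0.2746 0.008 ] rect-> [0.5248 0.2743 0.008 ] depthz 0.007
red 85 c [381.5 282. ] [ 4. 21.] 90.0 mean-> [ 0.454  -0.2027  0.055 ] rect-> [ 0.4539 -0.1972  0.055 ] depthz 0.056
371 392 282.3333333333333 282.0 1.6017900866909505
plate 2515 ((0.6175318956375122, 0.2900322675704956), (0.3093276023864746, 0.10068096220493317), 9.413081169128418)
unit 12305 ((0.5376149415969849, -0.17278559505939484), (0.20165491104125977, 0.4625633955001831), 6.18090295791626)
cam ((0.5240504741668701, 0.17190057039260864), (0.562447190284729, 0.0769103616476059), 35.861175537109375) 1.6017900866909505
```

{"fn": "send_rows", "kwargs": {"plan": "0.48 -0.74 0.1 0 0 0.2 1;0.48 -0.74 0.1 0 0 0.2 1;0.48 -0.74 0.1 0 0 0.2 1;0.48 -0.74 0.1 0 0 0.2 1;0.48 -0.74 0.1 0 0 0.2 1;0.48 -0.74 0.1 0 0 0.2 1;0.48 -0.74 0.1 0 0 0.2 1;0.48 -0.74 0.1 0 0 0.2 1;0.48 -0.74 0.1 0 0 0.2 1;0.48 -0.74 0.1 0 0 0.2 1", "squeeze": 40}}

```text
time_s: 1.4
eef_pos: [0.4015, 0.2841, 0.2814]
orientation: [0.172, -3.137, 0.0]
wrist_force: [0.3, -0.1, 0.4]
finger_gap: 1.001
grasp_force: 0.0
```

{"fn": "send_rows", "kwargs": {"plan": "0.28 -0.99 0 0 0 0 0.6;0.28 -0.99 0 0 0 0 0.6;0.28 -0.99 0 0 0 0 0.6;0.28 -0.99 0 0 0 0 0.6;0.28 -0.99 0 0 0 0 0.6;0.28 -0.99 0 0 0 0 0.6;0.28 -0.99 0 0 0 0 0.6;0.28 -0.99 0 0 0 0 0.6;0.28 -0.99 0 0 0 0 0.6;0.28 -0.99 0 0 0 0 0.6"}}

```text
time_s: 2.65
eef_pos: [0.5412, -0.2108, 0.2812]
orientation: [0.171, -3.137, -0.0]
wrist_force: [0.7, 0.6, 0.6]
finger_gap: 0.599
grasp_force: 0.0
```

```bash
python3 - <<'E'
from h import *
f,o,M=cam('wrist'); print(o.round(3),M[:,2].round(3),f['fx'],f['cx'],f['cy']); print({k:np.array(v).round(4) for k,v in f.items() if k not in('img','range_z')})
cv2.imwrite('pics/w1.png',f['img'])
E
```

```text
[ 0.476 -0.218  0.424] [-0.264 -0.028  0.964] 336.4772650891825 319.86238321949753 240.90738686770686
{'fx': np.float64(336.4773), 'fy': np.float64(336.4773), 'cx': np.float64(319.8624), 'cy': np.float64(240.9074), 'tool_from_camera': array([[ 5.000e-04,  9.642e-01,  2.651e-01,  6.560e-02],
       [ 1.000e+00, -8.000e-04,  7.000e-04,  2.000e-04],
       [ 9.000e-04,  2.651e-01, -9.642e-01, -1.429e-01],
       [ 0.000e+00,  0.000e+00,  0.000e+00,  1.000e+00]])}
```

View pics/w1.png

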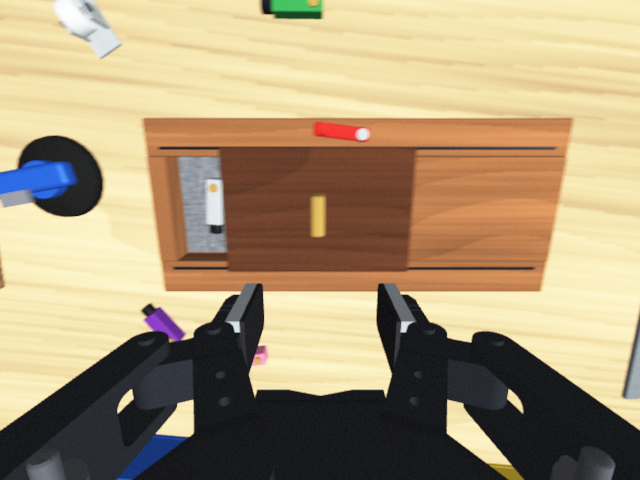

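The wrist view shows the grip bar at (318,216), the turnbutton with its post at the left end near (320,129), and its pale pivot at (363,134). The stop in view at (215,205) has a black nose.

```bash
python3 - <<'E'
from h import *
f,o,M=cam('wrist'); P=pts(f,o,M); hsv=cv2.cvtColor(f['img'],cv2.COLOR_BGR2HSV); z=P[...,2]
def sel(m,box):
    k=np.zeros((480,640),bool); x0,y0,x1,y1=box; k[y0:y1,x0:x1]=m[y0:y1,x0:x1]; return np.nonzero(k)
y=cv2.inRange(hsv,(18,100,90),(35,255,255))>0
v,u=sel(y&(z>.074),(300,185,340,245)); print('grip',len(u),z[v,u].max(),cv2.minAreaRect(P[v,u,:2].astype(np.float32)))
v,u=sel(z>.040,(130,110,590,300)); print('unit',cv2.minAreaRect(P[v,u,:2].astype(np.float32)))
red=((hsv[...,0]<8)|(hsv[...,0]>172))&(hsv[...,1]>150)&(hsv[...,2]>120)
v,u=sel(red&(z>.068),(300,110,380,145)); Q=P[v,u]; print('post',len(u),Q.mean(0),Q.min(0),Q.max(0))
v,u=sel(red,(300,110,380,145)); Q=P[v,u]; print('blade',cv2.minAreaRect(Q[:,:2].astype(np.float32)),np.median(Q[:,2]))
v,u=sel((hsv[...,2]>180)&(hsv[...,1]<140)&(z>.05),(350,120,375,145)); Q=P[v,u]; print('pivot',len(u),Q.mean(0) if len(u) else '')
E
```

```text
grip 532 0.42442861317600866 ((0.5196266174316406, -0.21411287784576416), (0.08956164121627808, 0.013433724641799927), 6.54436731338501)
unit ((0.5385509133338928, -0.1688949167728424), (0.20002411305904388, 0.4619332253932953), 6.207262992858887)
post 126 [ 0.45587827 -0.21613623  0.07961422] [ 0.45010502 -0.2242312   0.06908389] [ 0.47571286 -0.21043229  0.42442861]
blade ((0.4561370611190796, -0.1965128481388092), (0.025541219860315323, 0.06287861615419388), 13.124383926391602) 0.05521080164701064
pivot 93 [ 0.45614876 -0.17520276  0.05764886]
```

{"fn": "send_rows", "kwargs": {"plan": "0 0 -0.9 0 0 0 0.5;0 0 -0.9 0 0 0 0.5;0 0 -0.9 0 0 0 0.5;0 0 -0.9 0 0 0 0.5;0 0 -0.76 0 0 0 0.5;0 0 0 0 0 0 0;0 0 0 0 0 0 0;0 0 0 0 0 0 0"}}

```text
time_s: 3.75
eef_pos: [0.5409, -0.2094, 0.0638]
orientation: [-0.17, 3.137, -0.0]
wrist_force: [0.4, -1.2, -11.4]
finger_gap: 0.153
grasp_force: 44.0
```

{"fn": "send_rows", "kwargs": {"plan": "-0.02 0.2 0 0 0 0 0;-0.044 0.4 0 0 0 0 0;-0.044 0.4 0 0 0 0 0;-0.044 0.4 0 0 0 0 0;-0.044 0.4 0 0 0 0 0;-0.044 0.4 0 0 0 0 0;-0.044 0.4 0 0 0 0 0;-0.044 0.4 0 0 0 0 0;0 0 0 0 0 0 0"}}

```text
time_s: 4.88
eef_pos: [0.5242, -0.056, 0.0638]
orientation: [0.176, -3.136, -0.004]
wrist_force: [-1.8, 1.2, -4.6]
finger_gap: 0.151
grasp_force: 44.9
```

{"fn": "send_rows", "kwargs": {"plan": "-0.005 0.05 0 0 0 0 0;-0.005 0.05 0 0 0 0 0;0 0 0 0 0 0 0"}}

```text
time_s: 5.25
eef_pos: [0.5241, -0.0552, 0.0637]
orientation: [-0.169, 3.137, -0.0]
wrist_force: [-3.9, -0.8, 2.1]
finger_gap: 0.15
grasp_force: 45.9
```

{"fn": "send_rows", "kwargs": {"plan": "-0.008 0.08 0 0 0 0 0;-0.008 0.08 0 0 0 0 0;0 0 0 0 0 0 0"}}

```text
time_s: 5.62
eef_pos: [0.5236, -0.0504, 0.0638]
orientation: [-0.165, 3.136, -0.007]
wrist_force: [-1.7, -11.4, 1.2]
finger_gap: 0.149
grasp_force: 45.8
```

{"fn": "send_rows", "kwargs": {"plan": "-0.004 0.04 0 0 0 0 0;0 0 0 0 0 0 0"}}

```text
time_s: 5.88
eef_pos: [0.5236, -0.0504, 0.0638]
orientation: [-0.163, 3.135, -0.01]
wrist_force: [-1.0, -18.1, -1.6]
finger_gap: 0.156
grasp_force: 45.5
```

{"fn": "send_rows", "kwargs": {"plan": "0 -0.03 0 0 0 0 0.5;0 0 0 0 0 0 0.5;0 0 0.8 0 0 0 0.5;0 -0.8 0.9 0 0 0 0.5;0 -0.8 0.9 0 0 0 0.5;0 -0.8 0.8 0 0 0 0.5;0 -0.8 0.8 0 0 0 0.5;0 -0.8 0 0 0 0 0.5;0 0 0 0 0 0 0.5"}}

```text
time_s: 7.0
eef_pos: [0.5229, -0.2489, 0.2743]
orientation: [-0.163, 3.135, -0.003]
wrist_force: [-0.6, -0.2, -1.1]
finger_gap: 0.498
grasp_force: 0.0
```

```bash
cat >m.py <<'E'
from h import *
import sys
f,o,M=cam('wrist'); P=pts(f,o,M); hsv=cv2.cvtColor(f['img'],cv2.COLOR_BGR2HSV); z=P[...,2]
cv2.imwrite(sys.argv[1],f['img']); np.savez('last.npz',P=P,img=f['img'],o=o,M=M)
print(readout.state()['eef_pos'])
red=((hsv[...,0]<5)|(hsv[...,0]>172))&(hsv[...,1]>170)&(hsv[...,2]>100)&(z>0.05)&(z<.085)
n,l,s,c=cv2.connectedComponentsWithStats(red.astype(np.uint8))
for i in range(1,n):
    if s[i,4]>30:
        Q=P[l==i]; print('red',s[i],Q.mean(0).round(4)); T=Q[Q[:,2]>.071]; print(' top',len(T),T.mean(0).round(4) if len(T) else '')
        B=Q[Q[:,2]<.060]; print(' blade',cv2.minAreaRect(B[:,:2].astype(np.float32)) if len(B)>5 else '')
E
python3 m.py pics/w2.png
```

```text
[ 0.52322638 -0.24649946  0.27354162]
red [351 143  47  19 585] [ 0.4559 -0.2017  0.0597]
 top 123 [ 0.4556 -0.2163  0.0768]
 blade ((0.45589739084243774, -0.19950728118419647), (0.04906722530722618, 0.013382332399487495), 89.62890625)
```

View pics/w2.png

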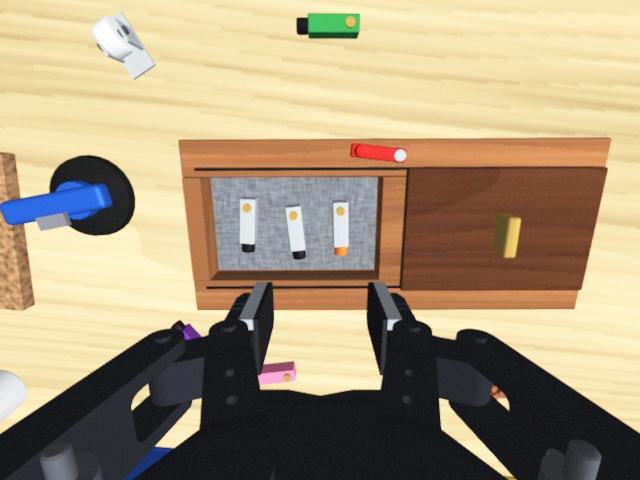

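The three stops in the tray are black-nosed at (247,225), black-nosed at (295,232) and orange-nosed at (341,228) with its nose at (340,251). The last is the one to show. The hatch is open against its end stop and the button post is at (357,150).

{"fn": "send_rows", "kwargs": {"plan": "-0.675 0.31 -0.5 0 0 0 0.45;-0.675 0.31 -0.5 0 0 0 0.45;0 0 -0.81 0 0 0 0.45;0 0 -0.81 0 0 0 0.45;0 0 -0.81 0 0 0 0.45;0 0 -0.81 0 0 0 0.45;0 0 0 0 0 0 0.45;0 0 0 0 0 0 0.1;0 0 0 0 0 0 0.1;0 0 0 0 0 0 0.1", "squeeze": 20}}

```text
time_s: 8.3
eef_pos: [0.457, -0.2155, 0.0628]
orientation: [-0.17, 3.134, -0.002]
wrist_force: [-0.1, -1.4, 3.4]
finger_gap: 0.125
grasp_force: 21.1
```

{"fn": "send_rows", "kwargs": {"plan": "0.12 0.01 0 0 0 0 0.1;0.112 0.022 0 0 0 0 0.1;0.214 0.096 0 0 0 0 0.1;0.178 0.15 0 0 0 0 0.1;0.13 0.194 0 0 0 0 0.1;0.074 0.222 0 0 0 0 0.1;0.008 0.236 0 0 0 0 0.1;-0.006 0.04 0 0 0 0 0.1;0 0 0 0 0 0 0.1"}}

```text
time_s: 9.43
eef_pos: [0.5023, -0.1683, 0.0634]
orientation: [-0.17, 3.127, -0.008]
wrist_force: [8.5, -4.7, -2.3]
finger_gap: 0.124
grasp_force: 20.5
```

{"fn": "send_rows", "kwargs": {"plan": "-0.03 0.08 0 0 0 0 0.1;0 0.04 0 0 0 0 0.1;0 0 0 0 0 0 0.1"}}

```text
time_s: 9.8
eef_pos: [0.5021, -0.1678, 0.0638]
orientation: [-0.164, 3.123, -0.02]
wrist_force: [12.8, -19.4, -10.6]
finger_gap: 0.127
grasp_force: 20.2
```

At the end stop. Release, rise and look.

{"fn": "send_rows", "kwargs": {"plan": "0 -0.12 0 0 0 0 0.3;0 0 0 0 0 0 0.3;0 0 0.7 0 0 0 0.45;0 0 0.9 0 0 0 0.45;0 -0.7 0.8 0 0 0 0.45;0 -0.7 0.5 0 0 0 0.45;0 0 0 0 0 0 0.45"}}

```text
time_s: 10.68
eef_pos: [0.4958, -0.239, 0.2085]
orientation: [-0.164, 3.134, -0.002]
wrist_force: [0.7, -0.4, -0.6]
finger_gap: 0.451
grasp_force: 0.0
```

```bash
python3 m.py pics/w3.png; python3 - <<'E'
import numpy as np,cv2
d=np.load('last.npz'); P=d['P']; img=d['img']; h=cv2.cvtColor(img,cv2.COLOR_BGR2HSV); z=P[...,2]
og=(h[...,0]>5)&(h[...,0]<16)&(h[...,1]>200)&(h[...,2]>180)&(z>.01)&(z<.036)
v,u=np.nonzero(og); print('orange',len(u),u.mean(),v.mean(),P[v,u].mean(0) if len(u) else '')
top=((z>.027)&(z<.037)&(h[...,1]<90)).astype(np.uint8)
n,l,s,c=cv2.connectedComponentsWithStats(top)
for i in range(1,n):
    if s[i,4]>200: print(s[i],cv2.minAreaRect(P[l==i][:,:2].astype(np.float32)),P[l==i][:,2].mean())
E
```

```text
[ 0.4954154  -0.23676653  0.20691362]
red [389 179  22  67 868] [ 0.4827 -0.1716  0.0599]
 top 169 [ 0.4967 -0.17    0.0766]
 blade ((0.47915953397750854, -0.16943007707595825), (0.06104949861764908, 0.018959537148475647), 9.088461875915527)
orange 25 327.56 292.8 [ 0.57459812 -0.22299942  0.02815125]
[ 37  21  45  51 741] ((0.37323197722435, -0.47512170672416687), (0.029940403997898102, 0.03701307624578476), 68.85914611816406) 0.03264993369788702
[212 233  20  62 992] ((0.5547440648078918, -0.33331799507141113), (0.0660371333360672, 0.0188465379178524), 1.2084251642227173) 0.03174463302686073
[321 237  19  53 860] ((0.5423392057418823, -0.2238597422838211), (0.05636149272322655, 0.017999466508626938), 7.734607696533203) 0.03210415266961878
[265 241  25  61 873] ((0.5572258830070496, -0.2755824625492096), (0.06564215570688248, 0.018168818205595016), 11.721982955932617) 0.03169679993502261
```

View pics/w3.png

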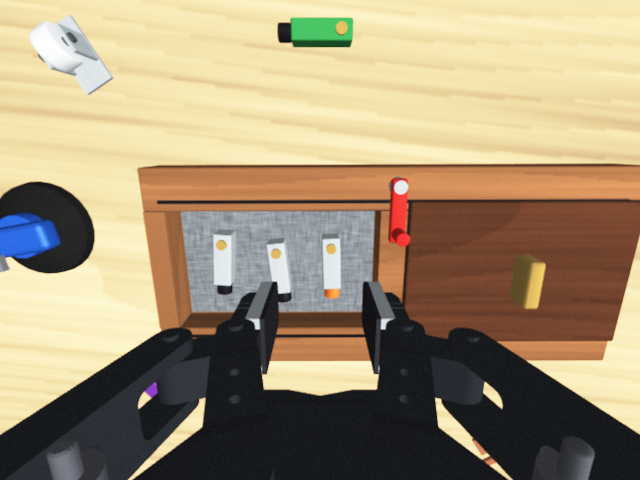

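The turnbutton's blade now stands square across in front of the hatch edge, with pivot at (401,187) and post at (403,240). The orange-nosed stop is at (331,263) with its nose at (332,293). The black-nosed ones are at (224,260) and (280,268). I'll crop in on the orange one to confirm and refine.

```bash
python3 - <<'E'
from h import *
f,o,M=cam('wrist'); img=f['img']; h=cv2.cvtColor(img,cv2.COLOR_BGR2HSV)
cv2.imwrite('pics/crop.png',cv2.resize(img[220:315,190:380],None,fx=4,fy=4,interpolation=cv2.INTER_CUBIC))
top=(h[...,1]<60)&(h[...,2]>190); top[:,:310]=0; top[:,350:]=0; top[:225]=0; top[305:]=0
og=(h[...,0]<18)&(h[...,1]>170)&(h[...,2]>120); og[:,:318]=0; og[:,346:]=0; og[:284]=0; og[302:]=0
for n,m,z in (('bar',top,.032),('nose',og,.027)):
    v,u=np.nonzero(m); Q=np.array([ray(f,o,M,a,b,z)[:2] for a,b in zip(u,v)])
    print(n,len(u),u.min(),u.max(),v.min(),v.max(),Q.mean(0),cv2.minAreaRect(Q.astype(np.float32)))
    if n=='bar':
        c=[(b,ray(f,o,M,u[v==b].mean(),b,z)[:2]) for b in range(v.min()+2,v.max()-2)]
        A=np.array([q for _,q in c]); p=np.polyfit(A[:,0],A[:,1],1); print('yaw',np.degrees(np.arctan(p[0])))
E
```

```text
bar 800 320 342 237 298 [ 0.54209397 -0.22267557] ((0.5438609719276428, -0.22281414270401), (0.06510458886623383, 0.021115556359291077), 1.8283947706222534)
 ** On entry to DLASCL parameter number  4 had an illegal value
 ** On entry to DLASCL parameter number  4 had an illegal value
 ** On entry to DLASCL parameter number  4 had an illegal value
 ** On entry to DLASCL parameter number  4 had an illegal value
 ** On entry to DLASCL parameter number  5 had an illegal value
 ** On entry to DLASCL parameter number  4 had an illegal value<stdin>:10: RuntimeWarning: Mean of empty slice.
  ret = ret.dtype.type(ret / rcount)
Traceback (most recent call last):
numpy.linalg.LinAlgError: SVD did not converge in Linear Least Squares
```

View pics/crop.png

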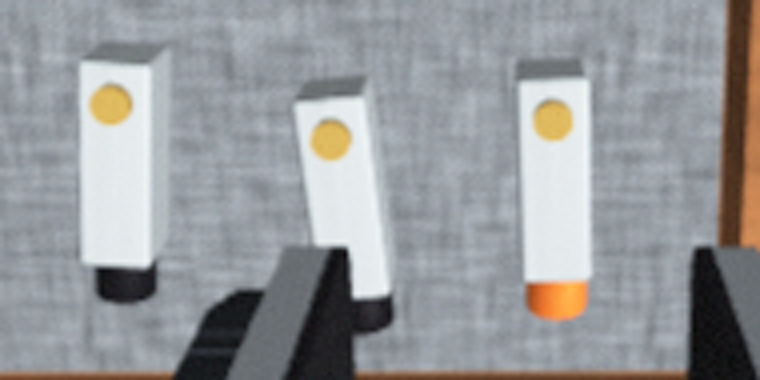

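The crop confirms it. The orange-nosed stop's top face has corners at (517,80), (588,80), (590,280) and (523,282) in the crop, with its nose at (556,298). The two black-nosed ones are to its left.

```bash
python3 - <<'E'
from h import *
f,o,M=cam('wrist')
q=[ray(f,o,M,190+u/4-.4,220+v/4-.4,.032)[:2] for u,v in ((517,80),(588,80),(590,280),(523,282))]
b=(q[0]+q[1])/2; n=(q[2]+q[3])/2; d=n-b; yaw=np.degrees(np.arctan2(d[1],d[0])); L=np.linalg.norm(d)
mid=(b+n)/2+.005*d/L
print(q,'len',L,'w',np.linalg.norm(q[1]-q[0]),'yaw',yaw,'mid',mid)
s=readout.state(); print(s['eef_pos'],s['orientation'],R.from_rotvec(s['orientation']).as_matrix().round(3))
g=(mid+(b+n)/2)/2; print('d to grasp mid-ish',(g-s['eef_pos'][:2])/.05)
E
```

```text
[array([ 0.51519412, -0.23391729]), array([ 0.51331339, -0.21670563]), array([ 0.56553558, -0.20978043]), array([ 0.56792967, -0.22665228])] len 0.052956326908004815 w 0.017314113721217328 yaw 7.69965868941082 mid [ 0.54544811 -0.22109401]
[ 0.4950761  -0.23474341  0.2054181 ] [ 1.71881053e-01 -3.13527259e+00 -2.89893112e-03] [[-0.994 -0.109 -0.002]
 [-0.109  0.994  0.002]
 [ 0.002  0.002 -1.   ]]
d to grasp mid-ish [0.95789093 0.26628914]
```

{"fn": "send_rows", "kwargs": {"plan": "0.5 0.125 -0.3 0 0 0.15 0.4;0.5 0.125 -0.3 0 0 0 0.4;0 0 -0.8 0 0 0 0.4;0 0 -0.8 0 0 0 0.4;0 0 -0.8 0 0 0 0.4;0 0 -0.5 0 0 0 0.4;0 0 -0.25 0 0 0 0.4;0 0 0 0 0 0 0.4;0 0 0 0 0 0 0.4"}}

```text
time_s: 11.95
eef_pos: [0.5462, -0.224, 0.0196]
orientation: [-0.211, 3.133, -0.0]
wrist_force: [-0.2, 0.0, -0.0]
finger_gap: 0.402
grasp_force: 0.0
```

{"fn": "send_rows", "kwargs": {"plan": "-0.01 0.03 -0.09 0 0 0 0.4;0 0 0 0 0 0 0.4;0 0 0 0 0 0 0.1;0 0 0 0 0 0 0.1;0 0 0 0 0 0 0.1;0 0 0 0 0 0 0.1", "squeeze": 60}}

```text
time_s: 12.7
eef_pos: [0.5453, -0.2226, 0.0148]
orientation: [-0.211, 3.134, -0.0]
wrist_force: [-1.1, 0.7, 6.4]
finger_gap: 0.193
grasp_force: 59.3
```

{"fn": "send_rows", "kwargs": {"plan": "0 0 0.3 0 0 0 0.1;0 0 0.6 0 0 0 0.1;0 0 0.8 0 0 0 0.1;0 0 0.8 0 0 0 0.1;0 0.3 0.6 0 0 0 0.1;0 0.6 0.4 0 0 0 0.1;-0.03 0.8 0.2 0 0 0 0.1;-0.04 0.8 0.1 0 0 0 0.1;-0.04 0.8 0.1 0 0 0 0.1;-0.04 0.8 0 0 0 0 0.1"}}

```text
time_s: 13.95
eef_pos: [0.5373, -0.0164, 0.2102]
orientation: [-0.21, 3.134, 0.0]
wrist_force: [0.9, -0.5, -2.9]
finger_gap: 0.191
grasp_force: 58.7
```

{"fn": "send_rows", "kwargs": {"plan": "-0.04 0.8 0 0 0 0.1 0.1;-0.04 0.8 0 0 0 0.07 0.1;-0.04 0.8 0 0 0 0 0.1;-0.04 0.8 0 0 0 0 0.1;-0.04 0.8 0 0 0 0 0.1;-0.04 0.8 0 0 0 0 0.1;-0.04 0.6 0 0 0 0 0.1;0 0.4 0 0 0 0 0.1;0 0.2 0 0 0 0 0.1;0 0 0 0 0 0 0.1"}}

```text
time_s: 15.2
eef_pos: [0.5237, 0.2822, 0.2093]
orientation: [0.257, -3.131, 0.001]
wrist_force: [0.1, -1.3, -2.2]
finger_gap: 0.195
grasp_force: 58.8
```

```bash
python3 - <<'E'
from h import *
f,o,M=cam('wrist'); P=pts(f,o,M); h=cv2.cvtColor(f['img'],cv2.COLOR_BGR2HSV); z=P[...,2]
g,o2,M2=cam('scene')
cv2.imwrite('pics/w4.png',np.hstack([f['img'][:,100:540][::1],cv2.resize(g['img'][130:290,320:480],(480,480))])[:, :800] if 0 else cv2.resize(np.hstack([f['img'],cv2.resize(g['img'][130:290,330:490],(480,480))]),(793,340)))
print(readout.state()['eef_pos'],readout.state()['orientation'])
y=(h[...,0]>20)&(h[...,0]<36)&(h[...,1]>140)&(h[...,2]>100)
v,u=np.nonzero(y&(abs(z-.008)<.01)); Q=P[v,u]; print('ring',len(u),Q.mean(0),Q.min(0),Q.max(0),cv2.minEnclosingCircle(Q[:,:2].astype(np.float32)))
# stop faces
m=(z>.15)&(z<.26)&(h[...,1]<60)&(h[...,2]>150); n,l,s,c=cv2.connectedComponentsWithStats(m.astype(np.uint8))
for i in range(1,n):
    if s[i,4]>80: print(s[i],P[l==i].mean(0).round(4),P[l==i].min(0).round(4),P[l==i].max(0).round(4))
og=(h[...,0]>4)&(h[...,0]<18)&(h[...,1]>180)&(z>.18)&(z<.25); print('nose',og.sum(),P[og].mean(0) if og.any() else '')
p=(abs(z-.008)<.006)&((h[...,1]<60)|y); n,l,s,c=cv2.connectedComponentsWithStats(p.astype(np.uint8)); i=1+np.argmax(s[1:,4]); print('plate',s[i],cv2.minAreaRect(P[l==i][:,:2].astype(np.float32)))
# scene camera
P2=pts(g,o2,M2); h2=cv2.cvtColor(g['img'],cv2.COLOR_BGR2HSV)
og=(h2[...,0]>4)&(h2[...,0]<18)&(h2[...,1]>180)&(abs(P2[...,0]-.56)<.06)&(abs(P2[...,1]-.28)<.05)&(P2[...,2]>.18); v,u=np.nonzero(og); print('scene nose',len(u),u.mean() if len(u) else '',v.mean() if len(u) else '',P2[og].mean(0) if len(u) else '')
E
```

```text
[0.52390637 0.28093229 0.20935121] [ 2.54591277e-01 -3.13117558e+00  1.22866907e-03]
ring 1133 [0.51775538 0.2740135  0.00889508] [0.49479491 0.24528082 0.00660049] [0.55412247 0.30784403 0.01139126] ((0.5262138247489929, 0.27681127190589905), 0.0318547748029232)
[ 299  243   44  119 4238] [0.5202 0.2819 0.2267] [0.4926 0.2695 0.2143] [0.5473 0.2945 0.2303]
nose 478 [0.5533155  0.28721456 0.22236055]
plate [ 265  156   99  137 9464] ((0.538760781288147, 0.2788914442062378), (0.14516635239124298, 0.09925489872694016), 9.728567123413086)
scene nose 12 385.75 175.66666666666666 [0.55498283 0.28168944 0.21657773]
```

View pics/w4.png

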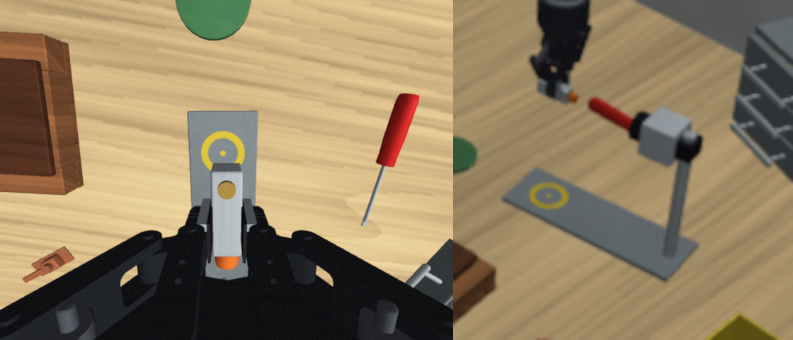

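The stop is still held and level, with its orange nose toward the lens. Left half is the wrist view: ring at (223,153), stop at (227,215). Right half is the scene crop.

```bash
python3 - <<'E'
from h import *
f,o,M=cam('wrist'); P=pts(f,o,M); h=cv2.cvtColor(f['img'],cv2.COLOR_BGR2HSV); z=P[...,2]
y=(h[...,0]>18)&(h[...,0]<38)&(h[...,1]>90)
k=np.zeros_like(y); k[205:226,304:328]=y[205:226,304:328]; n,l,s,c=cv2.connectedComponentsWithStats(k.astype(np.uint8)); 
for i in range(1,n):
    if 5<s[i,4]<90: print('dot',s[i],c[i],ray(f,o,M,*c[i],.008))
m=(z>.20)&(z<.24)&(h[...,2]>120)&((h[...,1]<60)|y); m[:, :290]=0; m[:,350:]=0; m[:235]=0;m[375:]=0
Q=P[m]; hi=Q[Q[:,2]>.224]; print('top',len(hi),np.percentile(hi[:,2],[5,50,95]),cv2.minAreaRect(hi[:,:2].astype(np.float32)))
A=np.linalg.lstsq(np.c_[hi[:,:2]-hi[:,:2].mean(0),np.ones(len(hi))],hi[:,2],rcond=None)[0]; print('slope deg',np.degrees(A[:2]))
v,u=np.nonzero(m&(z>.224)); C=np.array([ray(f,o,M,u[v==b].mean(),b,np.median(hi[:,2]))[:2] for b in range(v.min()+4,v.max()-4) if (v==b).sum()>8])
p=np.polyfit(C[:,0],C[:,1],1); print('yaw',np.degrees(np.arctan(p[0])),'line y at x=.525',np.polyval(p,.525),C[0],C[-1])
og=(h[...,0]>4)&(h[...,0]<18)&(h[...,1]>180)&(z>.18)&(z<.25); print('nose',P[og].min(0),P[og].max(0))
s=readout.state(); print(s['eef_pos'],R.from_rotvec(s['orientation']).as_matrix().round(4),s['qpos'])
E
```

```text
dot [312 212   8   8  51] [315.64705882 215.66666667] [0.52641214 0.27660745 0.008     ]
top 4904 [0.22581135 0.22682307 0.22981468] ((0.5201969146728516, 0.28015008568763733), (0.054085176438093185, 0.01804095134139061), 9.10639476776123)
slope deg [-0.9633866  -0.38784017]
yaw 9.352551491722032 line y at x=.525 0.2813286316323832 [0.49475318 0.27646901] [0.54337714 0.28448088]
nose [0.54862318 0.27845729 0.21652839] [0.55865929 0.29380081 0.22524884]
[0.5239284  0.2809007  0.20937603] [[-9.869e-01 -1.613e-01 -0.000e+00]
 [-1.613e-01  9.869e-01 -6.000e-04]
 [ 1.000e-04 -6.000e-04 -1.000e+00]] [-0.99561399  0.39940386  0.52069989  1.80459255 -0.23153629  0.99869992
  1.35024781]
```

```bash
python3 - <<'E'
from h import *
for n,box in (('scene',(355,205,395,235)),):
    f,o,M=cam(n); h=cv2.cvtColor(f['img'],cv2.COLOR_BGR2HSV); y=(h[...,0]>20)&(h[...,0]<36)&(h[...,1]>130)
    k=np.zeros_like(y); x0,y0,x1,y1=box; k[y0:y1,x0:x1]=y[y0:y1,x0:x1]; v,u=np.nonzero(k)
    Q=np.array([ray(f,o,M,a,b,.008)[:2] for a,b in zip(u,v)],np.float32); print(n,len(u),cv2.minEnclosingCircle(Q),Q.mean(0),cv2.minAreaRect(Q))
E
```

```text
scene 81 ((0.5272144079208374, 0.2750307619571686), 0.031086551025509834) [0.5275024  0.27451843] ((0.5261808633804321, 0.27552953362464905), (0.059612106531858444, 0.05832181125879288), 47.020751953125)
```

{"fn": "send_rows", "kwargs": {"plan": "0.02 -0.06 0.04 0 0 0 0.1;0 -0.05 0.044 0 0 0 0.1;0 0 0 0 0 0 0.1;0 0 0 0 0 0 0.1;0 0 0 0 0 0 0.1"}}

```text
time_s: 16.02
eef_pos: [0.5245, 0.2772, 0.2134]
orientation: [0.258, -3.131, 0.0]
wrist_force: [-0.0, 0.2, -2.6]
finger_gap: 0.193
grasp_force: 58.8
```

```bash
python3 - <<'E'
from h import *
f,o,M=cam('wrist'); P=pts(f,o,M); h=cv2.cvtColor(f['img'],cv2.COLOR_BGR2HSV); z=P[...,2]
m=(z>.225)&(z<.24)&(h[...,2]>120)&(h[...,1]<60); m[:, :290]=0; m[:,350:]=0; m[:235]=0;m[375:]=0
m=cv2.erode(m.astype(np.uint8),np.ones((9,9)))>0; Q=P[m]; print(len(Q),np.median(Q,0))
lo=Q[Q[:,0]<np.percentile(Q[:,0],15)];hi=Q[Q[:,0]>np.percentile(Q[:,0],85)]
a,b=np.median(lo,0),np.median(hi,0);print('pitch',np.degrees(np.arctan2(b[2]-a[2],b[0]-a[0])))
s=readout.state(); print(s['time_s'],s['eef_pos'],s['orientation'],s['joint_velocities'].round(3),s['grasp_force'])
f,o,M=cam('top'); cv2.imwrite('pics/end.png',cv2.resize(f['img'][130:330,150:480],None,fx=2.4,fy=2.4))
E
```

```text
1579 [0.5252939  0.27786389 0.23088747]
pitch -0.044337417104748054
16.075 [0.52450014 0.27717895 0.21344795] [ 2.57826757e-01 -3.13091234e+00 -5.69028541e-05] [ 0.001  0.002 -0.001 -0.     0.001 -0.001 -0.001] 58.75069499015808
```

View pics/end.png

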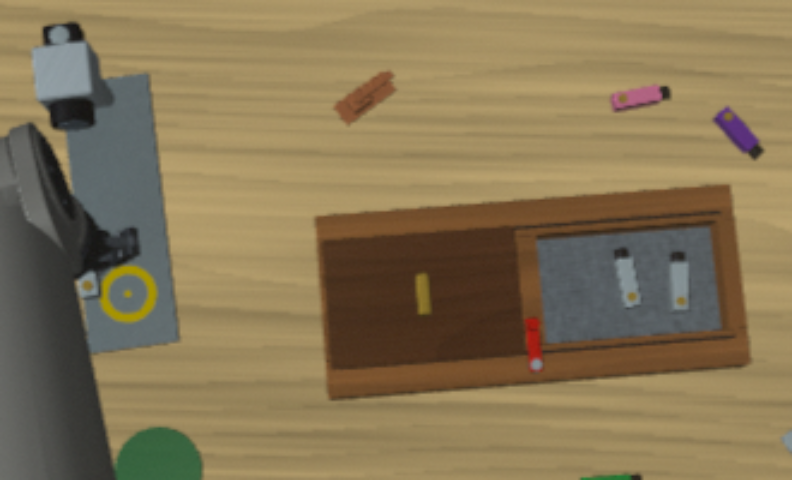

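The final top view shows the hatch open, the red blade across its edge at (535,345), and both black-nosed stops in the tray at (627,278) and (680,281). The bystanders haven't moved. One small lateral trim remains before handing in.

{"fn": "send_rows", "kwargs": {"plan": "0.01 -0.03 0 0 0 0 0.1;0 0 0 0 0 0 0.1;0 0 0 0 0 0 0.1;0 0 0 0 0 0 0.1"}}

```text
time_s: 16.62
eef_pos: [0.5251, 0.2756, 0.2135]
orientation: [0.258, -3.131, -0.0]
wrist_force: [0.9, 0.0, -2.3]
finger_gap: 0.193
grasp_force: 58.8
```

```bash
python3 -c "
from station import readout,r
s=readout.state();print(s['eef_pos'],s['orientation'],s['grasp_force']);print(r.close_job())"
```

```text
[0.52505368 0.27556411 0.21349997] [ 2.57567214e-01 -3.13098859e+00 -1.77916382e-05] 58.75018358230591
the job is handed in; nothing more can be done
None
```

I handed the job in at 16.6 s of the 51 s: the hatch is fully open with the turnbutton square across its edge, and the orange-nosed stop is gripped level at the view point, nose to the lens, placed to within about 2 mm by my measurements; no verdict came back.

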